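Prime the vacuum stand, seal the tin, keep the measuring lid in hand

TASK

Prime the vacuum stand by pressing its red pedal right down to the stop for a moment and letting it spring back up, then carry the nested pair of lids together (by the orange inner lid's rim) from the wooden rest to the green tin, lower the inner lid fully home in the tin's mouth before letting go, and let go of both. Then lift the white outer lid alone, leaving the orange inner lid seated, and finish still holding the outer lid level in the gripper, about 10 cm straight up above where it sat. Do not take the outer lid off before the inner lid is home, and leave the other things on the table alone.

Things in the scene. Friction and masses are not known exactly. Their poses are not given: they have to be found in the camera images.
- stand: Vacuum stand, fixed to the table: dark steel plate 240 long (its x) x 100 x 18 thick, origin under its centre. A green round tin (outer dia 54, mouth dia 45, rim 100 above the table) is locked upright on it at x = +65; the pump pedal is at the other end, towards -x. Left or right of the middle, yawed up to 0.35 rad from world x.
- tin_rim (a point): Centre of the tin's open mouth, at the height of the rim.
- pedal (a joint): Pump pedal angle in rad: 0 = up (at rest), 0.30 = down at its stop. Aluminium plate with a red pad, 50 wide, hinged across the stand at x = -16, z = 46 of the stand and reaching 84 towards the stand's -x; the free end goes down. It springs back up; pushed at the pad's centre it needs about 3 N to start and 8 N at the stop.
- pedal_pad (a point): Centre of the upper face of the pedal's red pad (46 x 44), 59 from the hinge, 52 above the table at rest, about 17 lower at the stop.
- lid_rest: Pale wooden lid rest, fixed: foot disc 84 dia x 8 high with a round collar 54 dia, 34 high, in whose hole (45 dia) the inner lid's plug hangs. Origin under its centre.
- inner_lid: Inner lid, 140 g: orange disc 62 dia x 12 thick; black tapered plug below (39 dia, 14 deep, 32 at the foot), a loose fit in the tin; orange boss above (37 dia, 10 high) under the outer lid. Origin at the centre of the disc's underside, z up; home when this is at the tin's rim. The disc overhangs collar and tin by 4 all round. Loose: lifts straight off.
- outer_lid: Outer lid, about 70 g: white round cap (upside-down measuring cup) 48 dia x 28 high with a green spot on its top, walls 3 thick, open below. It rests loosely on the inner lid's disc over the boss (about 2.5 play all round), nothing latches it. Origin at the centre of its lower rim, 12 above the inner lid's origin when nested.
- spice_jar: Bystander: spice jar with red cap, 38 dia x 62 high, stands in the middle between the stand and the lid rest (mm). Leave alone.
- star_cutter: Bystander: yellow star-shaped cookie cutter lying flat, about 60 wide, 16 high (mm). Leave alone.
- mug: Bystander: black mug, 80 dia x 90 high, behind (mm). Leave alone.
- amber_bottle: Bystander: amber bottle, 68 dia x 150 high (mm). Leave alone.
- tumbler: Bystander: blue tumbler, 76 dia x 110 high (mm). Leave alone.
- picture_book: Bystander: blue picture book lying flat, 200 x 150 x 14 (mm). Leave alone.
- wooden_spoon: Bystander: wooden spoon lying flat (mm). Leave alone.

How it is judged:
On the way, in this order (a step that is already met when the one before it is completed fails the run):
1. the pedal is pressed down to its stop (past 0.27 rad) (value of joint pedal above 0.27 rad), for 0.1 s.
2. the pedal has sprung back up (below 0.06 rad) (value of joint pedal below 0.06 rad), for 0.1 s.
3. the inner lid is home in the tin (within 4 mm of the rim's height), the outer lid nested on it, while the gripper still holds the inner lid (horizontal distance between inner_lid and tin_rim below 0.005 m and z of inner_lid in the frame of tin_rim below 0.004 m and angle between inner_lid's own z axis and vertical below 0.08 rad and horizontal distance between outer_lid and inner_lid below 0.006 m and z of outer_lid in the frame of inner_lid below 0.017 m and contact force between the fingers and inner_lid above 1 N), for 0.05 s.
4. both lids have been let go, still nested and home (horizontal distance between inner_lid and tin_rim below 0.005 m and z of inner_lid in the frame of tin_rim below 0.004 m and angle between inner_lid's own z axis and vertical below 0.08 rad and horizontal distance between outer_lid and inner_lid below 0.006 m and z of outer_lid in the frame of inner_lid below 0.017 m and contact force between the fingers and inner_lid below 0.1 N and contact force between the fingers and outer_lid below 0.1 N), for 0.1 s.
At the end, for the whole second after the job is handed in: Inner lid home in the tin (5 mm sideways, 4 mm in height, 0.08 rad), untouched by the gripper; outer lid gripped, still, level within 0.3 rad, its lower rim 70 to 220 mm above the tin's rim and within 50 mm of its axis; pedal up (below 0.06 rad) (horizontal distance between inner_lid and tin_rim below 0.005 m and z of inner_lid in the frame of tin_rim below 0.004 m and angle between inner_lid's own z axis and vertical below 0.08 rad and contact force between the fingers and inner_lid below 0.1 N and contact force between outer_lid and inner_lid below 0.05 N and z of outer_lid in the frame of tin_rim between 0.07 and 0.22 m and horizontal distance between outer_lid and tin_rim below 0.05 m and contact force between the fingers and outer_lid above 1 N and angle between outer_lid's own z axis and vertical below 0.3 rad and linear speed of each of outer_lid, inner_lid below 0.03 m/s and value of joint pedal below 0.06 rad); the arm keeps its last pose, push and grip.
It fails at once if the outer lid comes off the inner lid while the inner lid is not home in the tin ((z of outer_lid in the frame of inner_lid above 0.024 m or distance between outer_lid and inner_lid above 0.03 m) and (horizontal distance between inner_lid and tin_rim above 0.006 m or z of inner_lid in the frame of tin_rim above 0.006 m or angle between inner_lid's own z axis and vertical above 0.12 rad)).
It fails at once if a bystander is moved more than 30 mm (distance of any of spice_jar, star_cutter, mug, amber_bottle, tumbler, picture_book, wooden_spoon from where it was at the start of the episode above 0.03 m).
It fails at once if an upright bystander is tipped over (angle between any of spice_jar, mug, amber_bottle, tumbler's own z axis and vertical above 0.5 rad).
It also fails if it takes over 67 s, if anything falls off the work surface, if the arm or the gripper's body presses on something with over 40 N, if the wrist force passes 120 N, or if a joint passes its speed limit or range.

ROBOT

A 6-joint arm with a two-finger parallel gripper is mounted at the origin on the work surface. World frame = base frame: x ahead of the robot, y to its left, z up, the work surface at z = 0. Lengths are in m, angles in rad, forces in N, time in s.
With the tool pointing down it reaches from about 0.375 to 0.825 m from the base axis. Payload 5.5 kg.
Tool frame: the origin (TCP) lies on the centre line of the jaws, within the pads' length; the fingertips stand 22 mm ahead of it and the grasp point (between the pads) lies 3 mm ahead of it; z points along the fingers, y is the line along which they close (so a half turn about z gives the same grasp; the last joint's range is limited). The gripper opens to 85 mm and grips with 20 to 120 N. Pads are 22 mm wide; open, the fingers measure 114 mm over their backs; the gripper's body (76 mm by 85 mm) begins 54 mm behind the grasp point. The pads swing forward as they close: fully open they stand 13 mm farther back than shut.
Start: joints at [1.285, 0.314, -0.047, 1.21, 0, 1.571], TCP at [0.169, 0.576, 0.253] pointing down, gripper open.
Joint ranges: [-2.67, 2.67], [-0.69, 1.73], [-1.03, 1.25], [-2.08, 2.16], [-1.42, 1.45], [-3.14, 3.14]. Speed limits (rad/s): [2.39, 2.39, 3.01, 3.14, 3.14, 3.14].

INTERFACE

Orientations are given as a rotation vector (axis times angle).
In Python, from workcell import bot, read_camera, order, models gives the robot as it stands.
- The arm moves only by the tool jog_arm, never from a script. Its argument "increments" is a list of rows, each an object with "gripper": the opening, from 0 (shut) to 1 (fully open); "travel": the shift along the tool's x, y, z in fractions of the full range, 1 being 800 mm, a list of three; "rotation": the turn, a rotation vector about the tool's x, y, z in normalised numbers (1 is 360 degrees), a list of three. In form: [{"gripper": gripper, "travel": [tx, ty, tz], "rotation": [ax, ay, az]}, ...]. A call has 1 to 20 rows; each row is the pose to reach, as a shift and turn from the pose commanded when the call began, along the tool's axes at that moment; what a row does not reach only later rows make up. A row lasts 1/12 s, in which the tool goes at most 41.7 mm and 7.16 degrees, less where a joint would pass 70% of its speed; a pose out of reach is approached as far as the arm can. A shift or turn number past 1, either way, is cut back to 1. A call with a gripper value outside its range is refused whole. The fingers move at their own pace and stop on an object; the grip force is fixed at half the most. Time passes only in rows, so rows that repeat a pose let the fingers close. It gives the time, the measured TCP pose, the force, the opening and the grip force at its end, in the units of the state.
- bot.get_state(): the state, without advancing time (a new reading comes with each control period).
- read_camera(name): name is "scene" or "top" or "wrist"; returns a dict with "frame" (384x512x3 uint8, red, green, blue), "K" (3x3 intrinsics, pixels), "world_from_camera" (4x4, takes a point from camera to world coordinates). Camera axes: x right, y down, z forward; pixel columns grow to the right and rows downward; lengths in m; the calibration is good to about 2 mm. A picture is of the moment at which its call begins. There is no depth.
- order.job_done(): hands the job in; it is judged then, once.
Trained networks look in a picture, given as the dict that the camera call returned (one of the last four; its "shot" number tells which), for a name from the list of things; names that differ only in an ending like _2 or _b are one class to them, and where a whole thing is asked for, a point or a joint stands for the part that bears it (a point fixed in the world has none). Each returns a list of dicts, best first, with "score" (0 to 1); they miss things now and then, are a little off and sometimes report something else, mostly with a low value. They report only what shows in the picture. A call takes as long as a camera call.
- models.look_for(name, picture): "bbox" ([centre column, centre row, width, height] in pixels, round what is visible of it).
- models.spot_point(name, picture): "position" ([column, row] in pixels: a listed point, or the origin of a listed thing).
The state is a dict: "time": time; "q": joint angles; "joint_velocities": joint speeds; "joint_efforts": joint torques, N m; "tool_pos": TCP position; "ee_rot": TCP orientation; "contact_force": force on the tool from outside, world axes, zero at the start; "ft_torque": the same for the moment, N m; "width": finger opening in m; "grasp_force": force on a finger pad.
Only numpy, scipy, OpenCV 4.12 (cv2) and the standard library are available. Lean on these libraries where they do the work, as an engineer would, in place of code of your own. Each camera call takes 0.05 s, during which the arm holds its last target. There are 200 camera calls.

## Working session

There is one attempt and no reset: what is moved stays moved. The work goes in short steps, Python scripts to look and compute and a tool call to move; the robot and the scene stay as the last step left them, time stands still between calls to the robot, and variables do not carry over. Pictures are saved under pics/ and viewed, at most 10 in all, crops included, and the job is handed in when it is done.

Besides the shell and the picture viewer there is one more tool, called after "Request:" as a command line: name --argument value ..., lists and objects as JSON in quotes. jog_arm: Moves the arm, as the interface text tells. Its arguments: {"type":"object","properties":{"increments":{"type":"array","items":{"type":"object","properties":{"gripper":{"type":"number"},"travel":{"type":"array","items":{"type":"number"}},"rotation":{"type":"array","items":{"type":"number"}}}}}},"required":["increments"]}

```bash
mkdir -p pics; cat > h.py <<'E'
import numpy as np, cv2
from workcell import bot, read_camera, order, models
def save(p,n): cv2.imwrite('pics/'+n,p['frame'][:,:,::-1])
def ray(p,uv):
    K,T=np.array(p['K']),np.array(p['world_from_camera'])
    d=T[:3,:3]@np.linalg.solve(K,[uv[0],uv[1],1.]); return T[:3,3],d/np.linalg.norm(d)
def atz(p,uv,z):
    o,d=ray(p,uv); return o+d*(z-o[2])/d[2]
def tri(rs):
    A=sum(np.eye(3)-np.outer(d,d) for o,d in rs); b=sum((np.eye(3)-np.outer(d,d))@o for o,d in rs)
    return np.linalg.solve(A,b)
E
python3 - <<'E'
from h import *
np.set_printoptions(precision=4,suppress=True)
ps={n:read_camera(n) for n in('scene','top','wrist')}
for n,p in ps.items():
    save(p,n+'0.png')
cv2.imwrite('pics/a.png',cv2.resize(np.hstack([ps['scene']['frame'],ps['top']['frame']])[:,:,::-1],(800,300)))
Z=dict(tin_rim=.1,pedal_pad=.052,stand=0,lid_rest=0,inner_lid=.034,outer_lid=.046,spice_jar=0,mug=0,amber_bottle=0,tumbler=0,star_cutter=0)
for k,z in Z.items():
    rs=[]
    for n,p in ps.items():
        r=models.spot_point(k,p)
        if r: 
            r=r[0]; print(k,n,round(r['score'],2),np.round(r['position']),atz(p,r['position'],z)[:2])
            if r['score']>.5 and n!='wrist': rs.append(ray(p,r['position']))
    if len(rs)>1: print('   tri',tri(rs))
print(bot.get_state())
E
```

```text
tin_rim scene 0.85 [310. 178.] [0.6394 0.1589]
tin_rim top 0.66 [216. 179.] [0.6425 0.1438]
   tri [0.6444 0.148  0.1049]
pedal_pad scene 0.6 [279. 172.] [0.4948 0.1505]
pedal_pad top 0.7 [213. 226.] [0.4953 0.1502]
   tri [0.4952 0.1502 0.0523]
stand scene 0.96 [292. 193.] [0.55   0.1644]
stand top 0.86 [216. 201.] [0.5886 0.1497]
   tri [0.5821 0.1447 0.0249]
lid_rest scene 0.83 [197. 233.] [ 0.5768 -0.1773]
lid_rest top 0.53 [306. 210.] [ 0.5681 -0.1637]
   tri [ 0.568  -0.1687 -0.0088]
inner_lid scene 0.59 [197. 224.] [ 0.5808 -0.1753]
outer_lid scene 0.82 [194. 214.] [ 0.5506 -0.1693]
outer_lid top 0.6 [313. 208.] [ 0.5675 -0.1834]
   tri [ 0.5663 -0.1791  0.0589]
spice_jar scene 0.83 [258. 222.] [ 0.6241 -0.0066]
spice_jar top 0.7 [308. 208.] [ 0.5754 -0.1712]
   tri [ 0.6137 -0.0976  0.0281]
mug scene 0.9 [291. 251.] [0.7774 0.0002]
mug top 0.82 [256. 150.] [0.7767 0.0166]
   tri [ 0.7747  0.0107 -0.0052]
amber_bottle scene 0.56 [370. 192.] [0.6768 0.3714]
amber_bottle top 0.89 [155. 175.] [0.6746 0.3689]
   tri [ 0.6757  0.3704 -0.0007]
tumbler scene 0.75 [136. 290.] [ 0.7009 -0.3986]
tumbler top 0.89 [375. 173.] [ 0.7085 -0.4063]
   tri [ 0.7073 -0.4023  0.007 ]
star_cutter scene 0.72 [233. 197.] [ 0.473  -0.0051]
star_cutter top 0.68 [261. 237.] [ 0.4687 -0.0116]
   tri [ 0.4705 -0.0082 -0.0007]
{'time': 1.8, 'q': array([ 1.285 ,  0.3135, -0.0471,  1.2102, -0.    ,  1.5708]), 'joint_velocities': array([ 0.0001, -0.0014,  0.0002, -0.0004, -0.0021, -0.0009]), 'joint_efforts': array([ -0.0001, -53.9451,  34.0046,   0.0018,  -0.0002,   0.    ]), 'tool_pos': array([0.1691, 0.5757, 0.2533]), 'ee_rot': array([ 0.4474,  3.1096, -0.    ]), 'contact_force': array([-0.6329, -0.6039,  0.1179]), 'ft_torque': array([-0.0283, -0.0028,  0.0091]), 'grasp_force': 0.0, 'width': 0.08530291546951219}
```

View pics/top0.png

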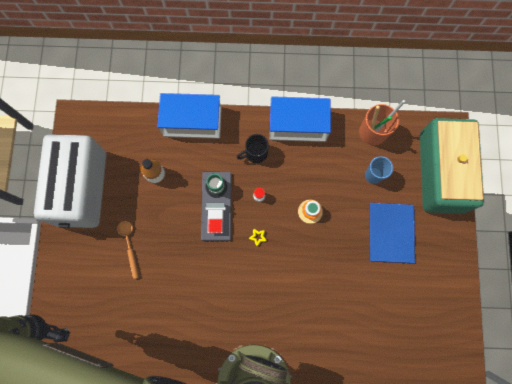

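View pics/scene0.png

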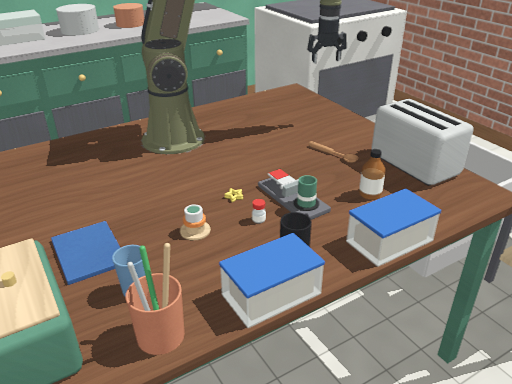

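The top view shows the stand at columns 202–232, with the tin at (216,184) and the red pad at (215,226). The nested lids are at (311,210), the jar at (259,195) and the star at (258,237). Next I move above the stand for a closer look with the wrist camera.

Careful with the scale: shifts go in shares of 800 mm and turns go in shares of 360 degrees. That gives: -466 mm is -0.5825, -307 mm is -0.3838, 73.6 degrees is 0.2044.

Request:
jog_arm --increments '[{"gripper": 0,"travel": [-0.05,-0.0325,-0.0125],"rotation": [0,0,0.0139]},{"gripper": 0,"travel": [-0.5825,-0.3838,-0.0375],"rotation": [0,0,0.2044]},{"gripper": 0,"travel": [-0.5825,-0.3838,-0.0375],"rotation": [0,0,0.2044]},{"gripper": 0,"travel": [-0.5825,-0.3838,-0.0375],"rotation": [0,0,0.2044]},{"gripper": 0,"travel": [-0.5825,-0.3838,-0.0375],"rotation": [0,0,0.2044]},{"gripper": 0,"travel": [-0.5825,-0.3838,-0.0375],"rotation": [0,0,0.2044]},{"gripper": 0,"travel": [-0.5825,-0.3838,-0.0375],"rotation": [0,0,0.2044]},{"gripper": 0,"travel": [-0.5825,-0.3838,-0.0375],"rotation": [0,0,0.2044]},{"gripper": 0,"travel": [-0.5825,-0.3838,-0.0375],"rotation": [0,0,0.2044]},{"gripper": 0,"travel": [-0.5825,-0.3838,-0.0375],"rotation": [0,0,0.2044]},{"gripper": 0,"travel": [-0.5825,-0.3838,-0.0375],"rotation": [0,0,0.2044]},{"gripper": 0,"travel": [-0.5825,-0.3838,-0.0375],"rotation": [0,0,0.2044]},{"gripper": 0,"travel": [-0.5825,-0.3838,-0.0375],"rotation": [0,0,0.2044]},{"gripper": 0,"travel": [-0.5825,-0.3838,-0.0375],"rotation": [0,0,0.2044]},{"gripper": 0,"travel": [-0.5825,-0.3838,-0.0375],"rotation": [0,0,0.2044]},{"gripper": 0,"travel": [-0.5825,-0.3838,-0.0375],"rotation": [0,0,0.2044]},{"gripper": 0,"travel": [-0.5825,-0.3838,-0.0375],"rotation": [0,0,0.2044]},{"gripper": 0,"travel": [-0.5825,-0.3838,-0.0375],"rotation": [0,0,0.2044]}]'

```text
time: 3.3
tool_pos: [0.5289, 0.1507, 0.2833]
ee_rot: [-2.219, -2.223, 0.0]
contact_force: [-0.1, 0.7, -0.1]
width: 0.0001
grasp_force: 0.0
```

```bash
python3 - <<'E'
from h import *
np.set_printoptions(precision=4,suppress=True)
p=read_camera('wrist'); save(p,'w1.png'); print(np.array(p['world_from_camera']),p['K'])
for k,z in dict(tin_rim=.1,pedal_pad=.052,stand=0).items():
    for r in models.spot_point(k,p)[:2]: print(k,round(r['score'],2),np.round(r['position']),atz(p,r['position'],z)[:2])
s=bot.get_state(); print(s['tool_pos'],s['ee_rot'],s['contact_force'],s['q'])
E
```

```text
[[ 1.      0.0008 -0.0005  0.5291]
 [ 0.0006 -0.9601 -0.2798  0.2219]
 [-0.0007  0.2798 -0.9601  0.4039]
 [ 0.      0.      0.      1.    ]] [[295.4203   0.     252.3331]
 [  0.     295.4203 191.4764]
 [  0.       0.       1.    ]]
tin_rim 0.82 [357. 178.] [0.6398 0.1483]
pedal_pad 0.91 [224. 173.] [0.4943 0.1432]
stand 0.68 [281. 160.] [0.5687 0.1495]
[0.5292 0.1506 0.2834] [2.2191 2.2237 0.0002] [ 0.2707 -0.0453 -0.5703] [ 0.2772  0.209  -0.1152  1.2465  0.      1.846 ]
```

View pics/w1.png

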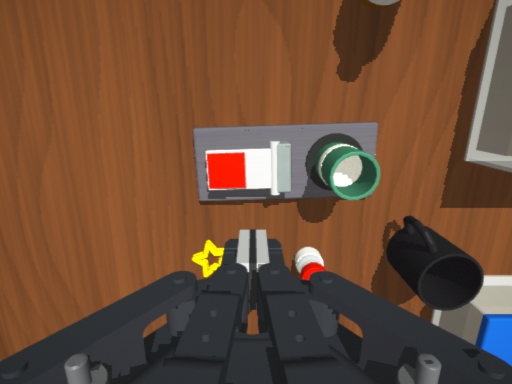

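The wrist view shows the red pad at about (226,171), the tin mouth at about (354,174), and the star and jar below the stand. I'll refine the pad and mouth positions by colour.

```bash
cat >> h.py <<'E'
def circfit(p,uvs,z):
    P=np.array([atz(p,u,z)[:2] for u in uvs]); A=np.c_[2*P,np.ones(len(P))]
    s=np.linalg.lstsq(A,(P**2).sum(1),rcond=None)[0]; return s[:2],np.sqrt(s[2]+s[0]**2+s[1]**2)
def hullfit(p,mask,z):
    c=max(cv2.findContours(mask.astype(np.uint8),0,1)[0],key=cv2.contourArea)
    return c[:,0,:]
E
python3 - <<'E'
from h import *
p=read_camera('wrist'); f=p['frame'].astype(int); R,G,B=f[...,0],f[...,1],f[...,2]
m=(R>150)&(G<60)&(B<60); m[:,:195]=0;m[230:]=0;m[:,270:]=0
v,u=np.nonzero(m); print('pad',u.mean(),v.mean(),atz(p,(u.mean(),v.mean()),.052),len(u))
g=(G>R+25)&(G>60)&(B>R); g[:,:305]=0; g[:110]=0; g[210:]=0; g[:,390:]=0
# mouth ring: outer contour, keep right/lower/left portions belonging to rim
cand=hullfit(p,g,.1).astype(float)
from scipy.optimize import least_squares
W=np.array([atz(p,c,.1)[:2] for c in cand])
r=least_squares(lambda x:np.hypot(W[:,0]-x[0],W[:,1]-x[1])-.027,[.638,.148],loss='soft_l1',f_scale=.0007)
print('tin outer',r.x,np.median(abs(r.fun)),len(W))
v,u=np.nonzero(g); print(u.min(),u.max(),v.min(),v.max())
# stand edge yaw
d=(abs(R-G)<15)&(abs(B-R)<25)&(R<110)&(R>50); d[:110]=0;d[210:]=0;d[:,:185]=0;d[:,385:]=0
c=max(cv2.findContours(d.astype(np.uint8),0,1)[0],key=cv2.contourArea)
b=cv2.boxPoints(cv2.minAreaRect(c)); print(b); print([atz(p,x,.018)[:2].round(4) for x in b])
E
```

```text
pad 225.75555555555556 170.19835390946503 [0.4969283 0.14618   0.052    ] 1215
tin outer [0.63359704 0.15270454] 0.0017891444742906635 156
315 379 142 199
[[192.05588 200.86562]
 [193.00003 131.00002]
 [362.22586 133.28685]
 [361.2817  203.15245]]
[array([0.4465, 0.0958]), array([0.453 , 0.1902]), array([0.6707, 0.1875]), array([0.6793, 0.0927])]
```

Scaled: 225 mm is 0.2813, 222 mm is 0.2775.

Request:
jog_arm --increments '[{"gripper": 0,"travel": [-0.0056,-0.04,0.0375],"rotation": [0,0,0]},{"gripper": 0,"travel": [-0.0056,-0.04,0.0875],"rotation": [0,0,0]},{"gripper": 0,"travel": [-0.0056,-0.04,0.1375],"rotation": [0,0,0]},{"gripper": 0,"travel": [-0.0056,-0.04,0.1875],"rotation": [0,0,0]},{"gripper": 0,"travel": [-0.0056,-0.04,0.2313],"rotation": [0,0,0]},{"gripper": 0,"travel": [-0.0056,-0.04,0.25],"rotation": [0,0,0]},{"gripper": 0,"travel": [-0.0056,-0.04,0.2575],"rotation": [0,0,0]},{"gripper": 0,"travel": [-0.0056,-0.04,0.265],"rotation": [0,0,0]},{"gripper": 0,"travel": [-0.0056,-0.04,0.2725],"rotation": [0,0,0]},{"gripper": 0,"travel": [-0.0056,-0.04,0.2775],"rotation": [0,0,0]},{"gripper": 0,"travel": [-0.0056,-0.04,0.2813],"rotation": [0,0,0]},{"gripper": 0,"travel": [-0.0056,-0.04,0.2813],"rotation": [0,0,0]}]'

```text
time: 4.55
tool_pos: [0.4981, 0.1455, 0.0594]
ee_rot: [2.22, 2.222, 0.002]
contact_force: [-5.1, -1.5, 7.0]
width: 0.0001
grasp_force: 3.9
```

Scaled: 4 mm is 0.005, 2 mm is 0.0025.

Request:
jog_arm --increments '[{"gripper": 0,"travel": [0,0,0.0025],"rotation": [0,0,0]},{"gripper": 0,"travel": [0,0,0.005],"rotation": [0,0,0]},{"gripper": 0,"travel": [0,0,0.005],"rotation": [0,0,0]},{"gripper": 0,"travel": [0,0,0.005],"rotation": [0,0,0]}]'

```text
time: 4.88
tool_pos: [0.4985, 0.1455, 0.0574]
ee_rot: [2.22, 2.221, 0.003]
contact_force: [-9.2, -2.8, 20.0]
width: 0.0002
grasp_force: 10.9
```

Scaled: -228 mm is -0.285, -190 mm is -0.2375.

Request:
jog_arm --increments '[{"gripper": 0,"travel": [0,0,-0.0125],"rotation": [0,0,0]},{"gripper": 0,"travel": [0,0,-0.05],"rotation": [0,0,0]},{"gripper": 0,"travel": [0,0,-0.1],"rotation": [0,0,0]},{"gripper": 0,"travel": [0,0,-0.15],"rotation": [0,0,0]},{"gripper": 0,"travel": [0,0,-0.2],"rotation": [0,0,0]},{"gripper": 0,"travel": [-0.0125,0.0375,-0.2375],"rotation": [0,0,0]},{"gripper": 0,"travel": [-0.025,0.0875,-0.2688],"rotation": [0,0,0]},{"gripper": 0,"travel": [-0.0325,0.1375,-0.285],"rotation": [0,0,0]},{"gripper": 0,"travel": [-0.0325,0.1725,-0.285],"rotation": [0,0,0]},{"gripper": 0,"travel": [-0.0325,0.1725,-0.285],"rotation": [0,0,0]},{"gripper": 0,"travel": [-0.0325,0.1725,-0.285],"rotation": [0,0,0]}]'

```text
time: 5.8
tool_pos: [0.638, 0.1192, 0.2827]
ee_rot: [2.221, 2.22, 0.003]
contact_force: [-0.2, -0.1, 0.2]
width: -0.0005
grasp_force: 0.0
```

```bash
python3 - <<'E'
from h import *
p=read_camera('wrist'); save(p,'w2.png')
print(np.array(p['world_from_camera'])[:3,3])
for k,z in dict(tin_rim=.1,pedal_pad=.052).items():
    for r in models.spot_point(k,p)[:1]: print(k,round(r['score'],2),np.round(r['position']),atz(p,r['position'],z)[:2])
cv2.imwrite('pics/w2c.png',cv2.resize(p['frame'][60:260,60:360,::-1],(800,533),interpolation=cv2.INTER_CUBIC))
s=bot.get_state(); print(s['tool_pos'],s['contact_force'])
E
```

```text
[0.63799118 0.1904098  0.40336748]
tin_rim 0.77 [251. 148.] [0.63679301 0.14871339]
pedal_pad 0.81 [132. 146.] [0.49556149 0.1450056 ]
[0.63500769 0.11947676 0.2828394 ] [-0.90913416 -0.49182226 -0.14556141]
```

View pics/w2c.png

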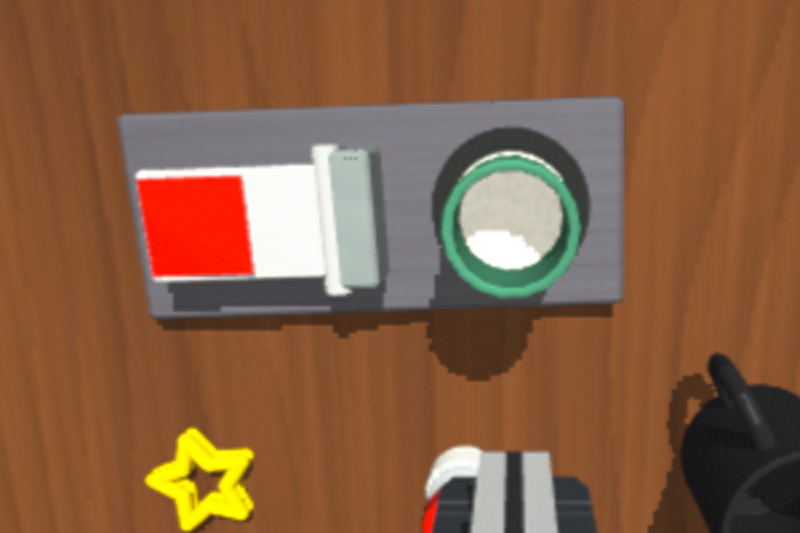

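The pedal is up again. The rim ring is centred at crop (511,227), roughly full-frame (251.6,145). I'll retake the shot with the arm settled and fit the ring.

```bash
cat >> h.py <<'E'
from scipy.optimize import least_squares
def ring(p,mask,z,rad,x0,s=.0007):
    c=np.vstack([k[:,0,:] for k in cv2.findContours(mask.astype(np.uint8),cv2.RETR_EXTERNAL,cv2.CHAIN_APPROX_NONE)[0]]).astype(float)
    W=np.array([atz(p,k,z)[:2] for k in c])
    best=None
    for dx in np.arange(-.008,.009,.004):
        for dy in np.arange(-.008,.009,.004):
            r=least_squares(lambda x:np.hypot(W[:,0]-x[0],W[:,1]-x[1])-x[2],[x0[0]+dx,x0[1]+dy,rad],loss='cauchy',f_scale=s)
            if best is None or r.cost<best.cost: best=r
    return best.x,np.median(abs(best.fun)),len(W)
E
python3 - <<'E'
from h import *
for i in range(2):
    p=read_camera('wrist'); f=p['frame'].astype(int); R,G,B=f[...,0],f[...,1],f[...,2]
    g=(G>R+30)&(G>60); g[:100]=0; g[185:]=0; g[:,:210]=0; g[:,290:]=0
    v,u=np.nonzero(g); print(u.min(),u.max(),v.min(),v.max())
    print(ring(p,g,.1,.027,[.6365,.150]), np.array(p['world_from_camera'])[:3,3], bot.get_state()['tool_pos'])
    m=(R>150)&(G<60)&(B<60); m[200:]=0
    v,u=np.nonzero(m); print('pad',atz(p,(u.mean(),v.mean()),.052))
E
```

```text
228 280 118 171
(array([0.6370436 , 0.15106425, 0.02650767]), np.float64(0.00025000256661818557), 147) [0.63513717 0.19075411 0.40345552] [0.63480236 0.11951734 0.28291099]
pad [0.49739898 0.14625011 0.052     ]
228 280 118 171
(array([0.63703254, 0.15106364, 0.02648197]), np.float64(0.00026133609099995847), 147) [0.63490729 0.19080462 0.40355214] [0.6347314  0.11954952 0.28298143]
pad [0.49740111 0.14626961 0.052     ]
```

Scaled: -322 mm is -0.4025, -67 mm is -0.0838.

Request:
jog_arm --increments '[{"gripper": 1,"travel": [-0.0488,-0.01,0],"rotation": [0,0,0]},{"gripper": 1,"travel": [-0.4025,-0.0838,0],"rotation": [0,0,0]},{"gripper": 1,"travel": [-0.4025,-0.0838,0],"rotation": [0,0,0]},{"gripper": 1,"travel": [-0.4025,-0.0838,0],"rotation": [0,0,0]},{"gripper": 1,"travel": [-0.4025,-0.0838,0],"rotation": [0,0,0]},{"gripper": 1,"travel": [-0.4025,-0.0838,0],"rotation": [0,0,0]},{"gripper": 1,"travel": [-0.4025,-0.0838,0],"rotation": [0,0,0]},{"gripper": 1,"travel": [-0.4025,-0.0838,0],"rotation": [0,0,0]},{"gripper": 1,"travel": [-0.4025,-0.0838,0],"rotation": [0,0,0]},{"gripper": 1,"travel": [-0.4025,-0.0838,0],"rotation": [0,0,0]},{"gripper": 1,"travel": [-0.4025,-0.0838,0],"rotation": [0,0,0]},{"gripper": 1,"travel": [-0.4025,-0.0838,0],"rotation": [0,0,0]},{"gripper": 1,"travel": [-0.4025,-0.0838,0],"rotation": [0,0,0]}]'

```text
time: 7.13
tool_pos: [0.5691, -0.2012, 0.2825]
ee_rot: [2.219, 2.224, 0.0]
contact_force: [-0.1, -0.1, -0.5]
width: 0.0854
grasp_force: 0.0
```

```bash
python3 - <<'E'
from h import *
p=read_camera('wrist'); save(p,'w3.png')
for k,z in dict(inner_lid=.034,outer_lid=.046,lid_rest=0).items():
    for r in models.spot_point(k,p)[:1]: print(k,round(r['score'],2),np.round(r['position']),atz(p,r['position'],z)[:2])
s=bot.get_state(); print(s['tool_pos'],s['ee_rot'],s['contact_force'],s['q'])
cv2.imwrite('pics/w3c.png',cv2.resize(p['frame'][60:260,100:400,::-1],(800,533),interpolation=cv2.INTER_CUBIC))
E
```

```text
outer_lid 0.61 [249. 145.] [ 0.56487486 -0.17528018]
[ 0.569099   -0.20182556  0.28231244] [-2.21930432e+00 -2.22350873e+00 -3.24035458e-05] [ 0.59695067 -0.09960072  0.08939481] [-3.40822977e-01  3.12052713e-01  1.66249401e-02  1.27540306e+00
  3.92399323e-05  1.22808067e+00]
```

View pics/w3c.png

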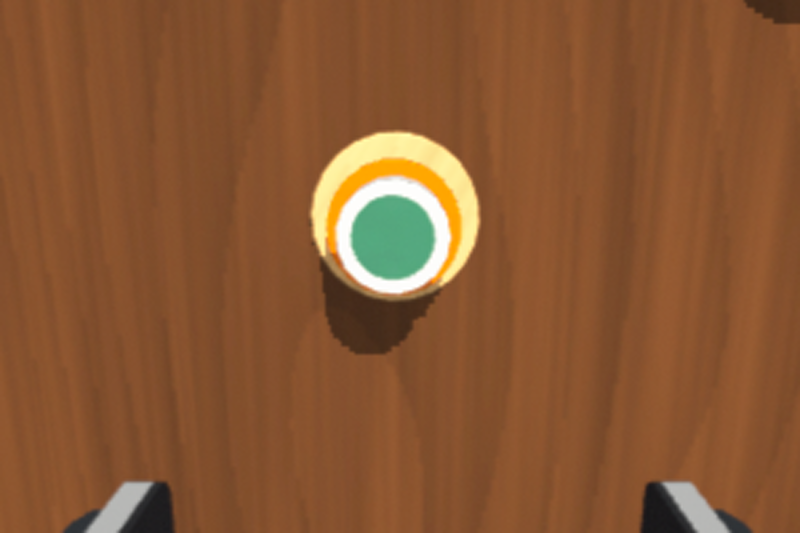

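The pair is nested on the rest: green spot centre at crop (393,237), orange disc around (394,224), foot disc around (395,215). I'll fit circles to the disc, cap and foot.

```bash
python3 - <<'E'
from h import *
p=read_camera('wrist'); f=p['frame'].astype(int); R,G,B=f[...,0],f[...,1],f[...,2]
win=np.zeros(R.shape,bool); win[105:180,210:285]=1
gs=(G>R+30)&win; v,u=np.nonzero(gs); print('spot',u.mean(),v.mean(),atz(p,(u.mean(),v.mean()),.074)[:2])
wh=((R>200)&(G>200)&(B>200)|gs)&win
print('cap',ring(p,wh,.074,.024,[.565,-.173]))
orr=((B<60)&(R>200)|wh)&win
print('disc',ring(p,orr,.046,.031,[.565,-.173]))
foot=((R>200)&(G>150)|orr)&win
print('foot',ring(p,foot,.008,.042,[.565,-.173]))
s=bot.get_state(); print(s['tool_pos'],np.array(p['world_from_camera'])[:3,3])
E
```

```text
spot 246.8614232209738 148.17478152309613 [ 0.56304846 -0.17627091]
cap (array([ 0.56322168, -0.17581166,  0.02312428]), np.float64(0.0002749415583134917), 118)
disc (array([ 0.5633977 , -0.17541166,  0.02937858]), np.float64(0.0004514402997940724), 174)
foot (array([ 0.5631398 , -0.17548264,  0.04072045]), np.float64(0.0004957502712158376), 183)
[ 0.56905099 -0.2019993   0.28229423] [ 0.56920579 -0.13050663  0.40294483]
```

Scaled: 243 mm is 0.3038, 26.5 mm is 0.0331.

Request:
jog_arm --increments '[{"gripper": 1,"travel": [0.0188,-0.005,0.0375],"rotation": [0,0,0]},{"gripper": 1,"travel": [0.0331,-0.0069,0.0875],"rotation": [0,0,0]},{"gripper": 1,"travel": [0.0331,-0.0069,0.1375],"rotation": [0,0,0]},{"gripper": 1,"travel": [0.0331,-0.0069,0.1875],"rotation": [0,0,0]},{"gripper": 1,"travel": [0.0331,-0.0069,0.225],"rotation": [0,0,0]},{"gripper": 1,"travel": [0.0331,-0.0069,0.25],"rotation": [0,0,0]},{"gripper": 1,"travel": [0.0331,-0.0069,0.2688],"rotation": [0,0,0]},{"gripper": 1,"travel": [0.0331,-0.0069,0.285],"rotation": [0,0,0]},{"gripper": 1,"travel": [0.0331,-0.0069,0.2975],"rotation": [0,0,0]},{"gripper": 1,"travel": [0.0331,-0.0069,0.3038],"rotation": [0,0,0]},{"gripper": 1,"travel": [0.0331,-0.0069,0.3038],"rotation": [0,0,0]},{"gripper": 1,"travel": [0.0331,-0.0069,0.3038],"rotation": [0,0,0]}]'

```text
time: 8.38
tool_pos: [0.5636, -0.1763, 0.0397]
ee_rot: [2.221, 2.222, 0.0]
contact_force: [0.7, -0.5, 0.4]
width: 0.0854
grasp_force: 0.0
```

Scaled: 0.5 mm is 0.0006.

Request:
jog_arm --increments '[{"gripper": 0.8,"travel": [0.0006,0,0],"rotation": [0,0,0]},{"gripper": 0.7,"travel": [0.0006,0,0],"rotation": [0,0,0]},{"gripper": 0.65,"travel": [0.0006,0,0],"rotation": [0,0,0]},{"gripper": 0.6,"travel": [0.0006,0,0],"rotation": [0,0,0]},{"gripper": 0.5,"travel": [0.0006,0,0],"rotation": [0,0,0]},{"gripper": 0.5,"travel": [0.0006,0,0],"rotation": [0,0,0]},{"gripper": 0.5,"travel": [0.0006,0,0],"rotation": [0,0,0]},{"gripper": 0.5,"travel": [0.0006,0,0],"rotation": [0,0,0]}]'

```text
time: 9.05
tool_pos: [0.5641, -0.176, 0.0408]
ee_rot: [2.22, 2.221, 0.001]
contact_force: [-1.6, 1.1, 6.0]
width: 0.0595
grasp_force: 63.6
```

```bash
python3 - <<'E'
from h import *
p=read_camera('wrist'); save(p,'w4.png'); s=bot.get_state(); print(s['tool_pos'],s['ee_rot'],s['contact_force'],s['width'],s['grasp_force'])
cv2.imwrite('pics/w4c.png',cv2.resize(p['frame'][100:384,100:400,::-1],(634,600)))
E
```

```text
[ 0.5640528  -0.17595118  0.04084726] [2.21977141e+00 2.22077992e+00 1.45431525e-03] [-1.55635586  0.91972942  6.21927897] 0.05996432021681911 63.581886291503906
```

View pics/w4c.png

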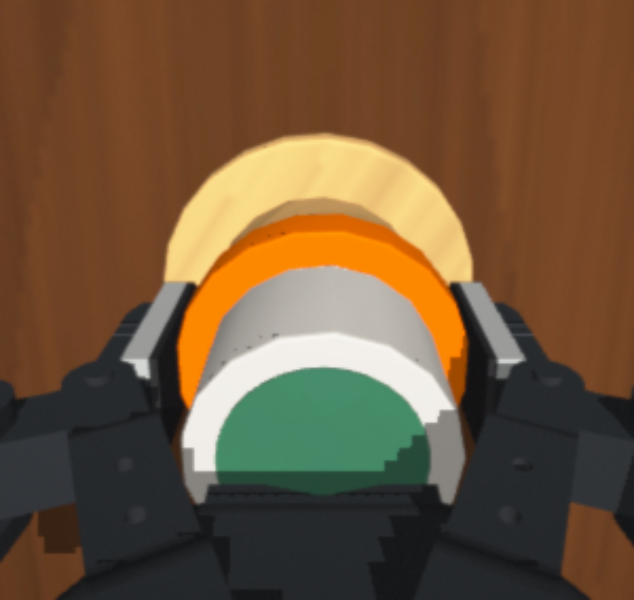

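The jaws are on the orange rim and the cap is still nested. Lifting gently.

Scaled: -130 mm is -0.1625, -128 mm is -0.16.

Request:
jog_arm --increments '[{"gripper": 0.5,"travel": [0,0,-0.0013],"rotation": [0,0,0]},{"gripper": 0.5,"travel": [0,0,-0.0038],"rotation": [0,0,0]},{"gripper": 0.5,"travel": [0,0,-0.0075],"rotation": [0,0,0]},{"gripper": 0.5,"travel": [0,0,-0.0125],"rotation": [0,0,0]},{"gripper": 0.5,"travel": [0,0,-0.02],"rotation": [0,0,0]},{"gripper": 0.5,"travel": [0,0,-0.03],"rotation": [0,0,0]},{"gripper": 0.5,"travel": [0,0,-0.0425],"rotation": [0,0,0]},{"gripper": 0.5,"travel": [0,0,-0.0575],"rotation": [0,0,0]},{"gripper": 0.5,"travel": [0,0,-0.0725],"rotation": [0,0,0]},{"gripper": 0.5,"travel": [0,0,-0.0875],"rotation": [0,0,0]},{"gripper": 0.5,"travel": [0,0,-0.105],"rotation": [0,0,0]},{"gripper": 0.5,"travel": [0,0,-0.1225],"rotation": [0,0,0]},{"gripper": 0.5,"travel": [0,0,-0.14],"rotation": [0,0,0]},{"gripper": 0.5,"travel": [0,0,-0.1525],"rotation": [0,0,0]},{"gripper": 0.5,"travel": [0,0,-0.16],"rotation": [0,0,0]},{"gripper": 0.5,"travel": [0,0,-0.1625],"rotation": [0,0,0]},{"gripper": 0.5,"travel": [0,0,-0.1625],"rotation": [0,0,0]}]'

```text
time: 10.52
tool_pos: [0.5636, -0.1758, 0.1698]
ee_rot: [2.22, 2.221, 0.001]
contact_force: [-0.3, 0.1, -2.1]
width: 0.0604
grasp_force: 65.0
```

```bash
python3 - <<'E'
from h import *
p=read_camera('wrist'); s=bot.get_state(); print(s['tool_pos'],s['ee_rot'],s['contact_force'],s['width'],s['grasp_force'])
cv2.imwrite('pics/w5c.png',cv2.resize(p['frame'][100:384,100:400,::-1],(634,600)))
E
```

```text
[ 0.56317828 -0.17570686  0.16910878] [-2.22080188e+00 -2.22176348e+00  2.50756505e-04] [ 0.26586858 -0.92730117 -2.14468775] 0.060026901675806474 65.00951170921326
```

View pics/w5c.png

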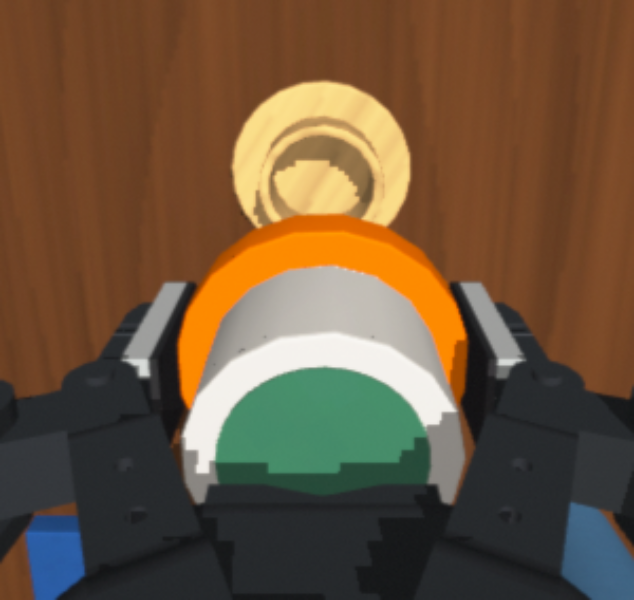

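Lifted: 2.1 N measured (matches 210 g), level and nested, with the rest empty below. Carrying it over to the tin.

Scaled: 326.5 mm is 0.4081, 325 mm is 0.4063.

Request:
jog_arm --increments '[{"gripper": 0.5,"travel": [0.0063,0.0013,0],"rotation": [0,0,0]},{"gripper": 0.5,"travel": [0.0175,0.0038,0],"rotation": [0,0,0]},{"gripper": 0.5,"travel": [0.035,0.0075,0],"rotation": [0,0,0]},{"gripper": 0.5,"travel": [0.06,0.0138,0],"rotation": [0,0,0]},{"gripper": 0.5,"travel": [0.0925,0.0213,0],"rotation": [0,0,0]},{"gripper": 0.5,"travel": [0.1275,0.0288,0],"rotation": [0,0,0]},{"gripper": 0.5,"travel": [0.1625,0.0369,0],"rotation": [0,0,0]},{"gripper": 0.5,"travel": [0.1975,0.045,0],"rotation": [0,0,0]},{"gripper": 0.5,"travel": [0.2325,0.0525,0],"rotation": [0,0,0]},{"gripper": 0.5,"travel": [0.2675,0.0606,0],"rotation": [0,0,0]},{"gripper": 0.5,"travel": [0.3025,0.0688,0],"rotation": [0,0,0]},{"gripper": 0.5,"travel": [0.335,0.0763,0],"rotation": [0,0,0]},{"gripper": 0.5,"travel": [0.3625,0.0825,0],"rotation": [0,0,0]},{"gripper": 0.5,"travel": [0.3838,0.0875,0],"rotation": [0,0,0]},{"gripper": 0.5,"travel": [0.3988,0.09,0],"rotation": [0,0,0]},{"gripper": 0.5,"travel": [0.4063,0.0919,0],"rotation": [0,0,0]},{"gripper": 0.5,"travel": [0.4081,0.0925,0],"rotation": [0,0,0]},{"gripper": 0.5,"travel": [0.4081,0.0925,0],"rotation": [0,0,0]},{"gripper": 0.5,"travel": [0.4081,0.0925,0],"rotation": [0,0,0]}]'

```text
time: 12.15
tool_pos: [0.637, 0.1498, 0.1692]
ee_rot: [2.222, 2.221, -0.001]
contact_force: [-0.2, 0.2, -2.7]
width: 0.0598
grasp_force: 65.0
```

```bash
python3 - <<'E'
from h import *
np.set_printoptions(precision=4,suppress=True)
T=[]
for i in range(6):
    p=read_camera('wrist'); s=bot.get_state(); T.append(s['tool_pos'])
    if i in(0,5): save(p,f'w6_{i}.png')
print(np.mean(T,0),np.std(T,0),s['ee_rot'],s['contact_force'],s['width'])
f=p['frame'].astype(int); R,G,B=f[...,0],f[...,1],f[...,2]
for n in('scene','top'):
    q=read_camera(n)
    for k in('tin_rim','inner_lid','outer_lid'):
        for r in models.spot_point(k,q)[:1]: print(n,k,round(r['score'],2),r['position'])
E
```

```text
[0.6372 0.1498 0.1694] [0.0001 0.0002 0.    ] [2.2219 2.2208 0.    ] [ 0.3801 -0.4645 -1.986 ] 0.06082009200655624
scene tin_rim 0.9 [306.3, 181.3]
scene inner_lid 0.54 [309.8, 161.5]
scene outer_lid 0.76 [305.0, 155.6]
```

View pics/w6_5.png

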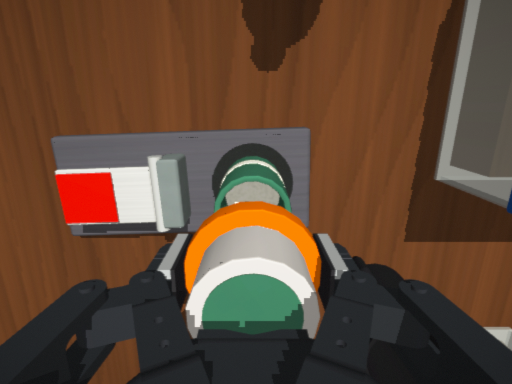

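The lid is centred over the mouth, whose rim shows at about (253,190). Lowering with a small correction.

Scaled: 60 mm is 0.075, 59 mm is 0.0738.

Request:
jog_arm --increments '[{"gripper": 0.5,"travel": [0.001,0,0.0038],"rotation": [0,0,0]},{"gripper": 0.5,"travel": [0.001,0,0.01],"rotation": [0,0,0]},{"gripper": 0.5,"travel": [0.001,0,0.0188],"rotation": [0,0,0]},{"gripper": 0.5,"travel": [0.001,0,0.03],"rotation": [0,0,0]},{"gripper": 0.5,"travel": [0.001,0,0.0413],"rotation": [0,0,0]},{"gripper": 0.5,"travel": [0.001,0,0.0525],"rotation": [0,0,0]},{"gripper": 0.5,"travel": [0.001,0,0.06],"rotation": [0,0,0]},{"gripper": 0.5,"travel": [0.001,0,0.0663],"rotation": [0,0,0]},{"gripper": 0.5,"travel": [0.001,0,0.0713],"rotation": [0,0,0]},{"gripper": 0.5,"travel": [0.001,0,0.0738],"rotation": [0,0,0]},{"gripper": 0.5,"travel": [0.001,0,0.075],"rotation": [0,0,0]},{"gripper": 0.5,"travel": [0.001,0,0.075],"rotation": [0,0,0]}]'

```text
time: 13.85
tool_pos: [0.6373, 0.1516, 0.1093]
ee_rot: [2.221, 2.222, 0.0]
contact_force: [1.3, 0.1, -2.5]
width: 0.06
grasp_force: 65.0
```

Scaled: 3 mm is 0.0038, 2 mm is 0.0025.

Request:
jog_arm --increments '[{"gripper": 0.5,"travel": [-0.0006,0,0.0013],"rotation": [0,0,0]},{"gripper": 0.5,"travel": [-0.0006,0,0.0025],"rotation": [0,0,0]},{"gripper": 0.5,"travel": [-0.0006,0,0.0038],"rotation": [0,0,0]},{"gripper": 0.5,"travel": [-0.0006,0,0.0038],"rotation": [0,0,0]},{"gripper": 0.5,"travel": [-0.0006,0,0.0038],"rotation": [0,0,0]}]'

```text
time: 14.27
tool_pos: [0.6375, 0.1511, 0.1069]
ee_rot: [2.221, 2.222, 0.001]
contact_force: [-1.0, -0.3, 2.6]
width: 0.0597
grasp_force: 65.1
```

It touched down at the expected height (4.7 N change in force). Releasing.

Scaled: 0.5 mm is 0.0006.

Request:
jog_arm --increments '[{"gripper": 0.5,"travel": [0,0,0.0006],"rotation": [0,0,0]},{"gripper": 0.5,"travel": [0,0,0.0006],"rotation": [0,0,0]},{"gripper": 0.8,"travel": [0,0,0.0006],"rotation": [0,0,0]},{"gripper": 1,"travel": [0,0,0.0006],"rotation": [0,0,0]},{"gripper": 1,"travel": [0,0,0.0006],"rotation": [0,0,0]},{"gripper": 1,"travel": [0,0,0.0006],"rotation": [0,0,0]},{"gripper": 1,"travel": [0,0,0.0006],"rotation": [0,0,0]},{"gripper": 1,"travel": [0,0,0.0006],"rotation": [0,0,0]}]'

```text
time: 14.93
tool_pos: [0.6371, 0.1511, 0.1056]
ee_rot: [-2.221, -2.222, 0.0]
contact_force: [-0.2, -0.7, -0.0]
width: 0.0855
grasp_force: 0.0
```

```bash
python3 - <<'E'
from h import *
p=read_camera('wrist'); q=read_camera('scene'); s=bot.get_state(); print(s['tool_pos'],s['contact_force'],s['width'],s['grasp_force'])
a=cv2.resize(p['frame'][100:384,100:400],(422,400)); b=cv2.resize(q['frame'][110:230,250:360],(366,400),interpolation=cv2.INTER_CUBIC)
cv2.imwrite('pics/w7.png',np.hstack([a,b])[:,:,::-1])
E
```

```text
[0.63716191 0.15107255 0.10571855] [0.25465789 0.23055317 0.51480335] 0.08511804286315572 0.0
```

View pics/w7.png

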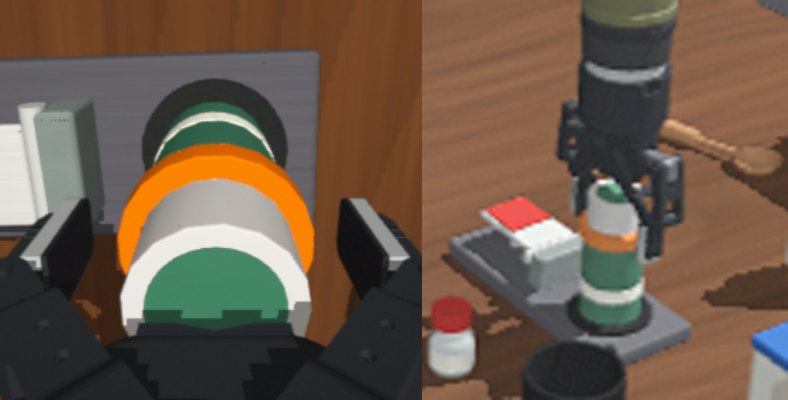

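Both lids sit home on the tin, nested and clear of the fingers. I raise to cap height and grip the cap alone.

Request:
jog_arm --increments '[{"gripper": 1,"travel": [0,0,-0.0125],"rotation": [0,0,0]},{"gripper": 1,"travel": [0,0,-0.0275],"rotation": [0,0,0]},{"gripper": 1,"travel": [0,0,-0.0388],"rotation": [0,0,0]},{"gripper": 1,"travel": [0,0,-0.04],"rotation": [0,0,0]},{"gripper": 1,"travel": [0,0,-0.04],"rotation": [0,0,0]},{"gripper": 0.8,"travel": [0,0,-0.04],"rotation": [0,0,0]},{"gripper": 0.7,"travel": [0,0,-0.04],"rotation": [0,0,0]},{"gripper": 0.62,"travel": [0,0,-0.04],"rotation": [0,0,0]},{"gripper": 0.57,"travel": [0,0,-0.04],"rotation": [0,0,0]},{"gripper": 0.52,"travel": [0,0,-0.04],"rotation": [0,0,0]},{"gripper": 0.4,"travel": [0,0,-0.04],"rotation": [0,0,0]},{"gripper": 0.4,"travel": [0,0,-0.04],"rotation": [0,0,0]},{"gripper": 0.4,"travel": [0,0,-0.04],"rotation": [0,0,0]},{"gripper": 0.4,"travel": [0,0,-0.04],"rotation": [0,0,0]}]'

```text
time: 16.2
tool_pos: [0.6372, 0.1511, 0.1378]
ee_rot: [-2.221, -2.222, 0.0]
contact_force: [-0.3, -0.1, 1.9]
width: 0.046
grasp_force: 61.6
```

Scaled: -100 mm is -0.125, -97 mm is -0.1213.

Request:
jog_arm --increments '[{"gripper": 0.4,"travel": [0,0,-0.0013],"rotation": [0,0,0]},{"gripper": 0.4,"travel": [0,0,-0.0038],"rotation": [0,0,0]},{"gripper": 0.4,"travel": [0,0,-0.0075],"rotation": [0,0,0]},{"gripper": 0.4,"travel": [0,0,-0.0125],"rotation": [0,0,0]},{"gripper": 0.4,"travel": [0,0,-0.0188],"rotation": [0,0,0]},{"gripper": 0.4,"travel": [0,0,-0.0288],"rotation": [0,0,0]},{"gripper": 0.4,"travel": [0,0,-0.0438],"rotation": [0,0,0]},{"gripper": 0.4,"travel": [0,0,-0.0625],"rotation": [0,0,0]},{"gripper": 0.4,"travel": [0,0,-0.0813],"rotation": [0,0,0]},{"gripper": 0.4,"travel": [0,0,-0.1],"rotation": [0,0,0]},{"gripper": 0.4,"travel": [0,0,-0.1125],"rotation": [0,0,0]},{"gripper": 0.4,"travel": [0,0,-0.1213],"rotation": [0,0,0]},{"gripper": 0.4,"travel": [0,0,-0.125],"rotation": [0,0,0]},{"gripper": 0.4,"travel": [0,0,-0.125],"rotation": [0,0,0]},{"gripper": 0.4,"travel": [0,0,-0.125],"rotation": [0,0,0]},{"gripper": 0.4,"travel": [0,0,-0.125],"rotation": [0,0,0]},{"gripper": 0.4,"travel": [0,0,-0.125],"rotation": [0,0,0]},{"gripper": 0.4,"travel": [0,0,-0.125],"rotation": [0,0,0]}]'

```text
time: 17.7
tool_pos: [0.6368, 0.151, 0.237]
ee_rot: [-2.22, -2.221, 0.002]
contact_force: [-0.7, -0.7, -0.0]
width: 0.0456
grasp_force: 61.4
```

```bash
python3 - <<'E'
from h import *
p=read_camera('wrist'); q=read_camera('scene'); s=bot.get_state(); print(s['tool_pos'],s['contact_force'],s['width'],s['grasp_force'])
a=cv2.resize(p['frame'][60:384,80:420],(420,400)); b=cv2.resize(q['frame'][90:230,250:378],(366,400),interpolation=cv2.INTER_CUBIC)
cv2.imwrite('pics/w8.png',np.hstack([a,b])[:,:,::-1])
E
```

```text
[0.63698674 0.1510536  0.23731688] [-0.1180282  -0.39285654 -1.25069741] 0.04610747326673325 61.397121995687485
```

View pics/w8.png

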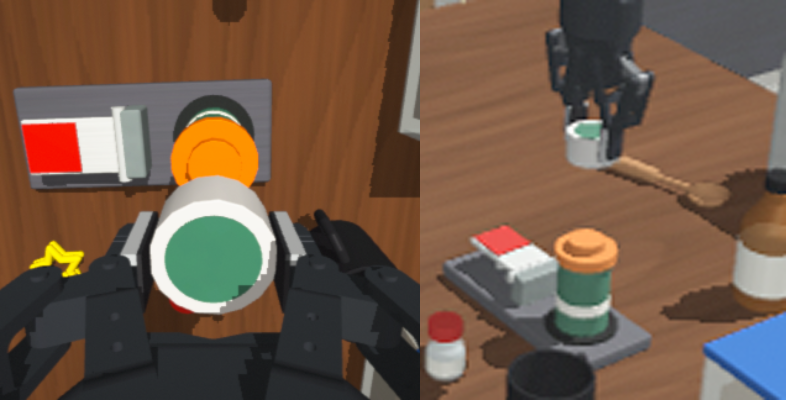

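The inner lid is seated in the tin, the cap is held level about 10 cm above where it sat, and the pedal is up. Handing in.

```bash
python3 -c "
from workcell import order
print(order.job_done())"
```

```text
the job is handed in; nothing more can be done
None
```

I pressed the pedal to its stop and it sprang back, seated the orange inner lid in the tin, and handed in the job holding the white outer lid level about 10 cm above where it sat; the hand-in returned no verdict.

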